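# Open the combination padlock and show its label to the counter scanner

### The arm

A 7-joint arm with a two-finger parallel gripper is mounted at the origin on the work surface. World frame = base frame: x ahead of the robot, y to its left, z up, the work surface at z = 0. Lengths are in mm, angles in rad, forces in N, time in s.
With the tool pointing down it reaches from about 400 to 875 mm from the base axis. Payload 4.4 kg.
Tool frame: the origin (TCP) lies between the finger pads; the fingertips stand ctrl.tip_reach ahead of it and the grasp point (between the pads) lies 8 mm behind it (ctrl.tip_reach is the distance from the TCP to the fingertips, in mm); z points along the fingers, y is the direction in which the jaws open and shut (so a half turn about z gives the same grasp; the last joint's range is limited). The gripper opens to 85 mm and grips with 20 to 120 N. Pads are 22 mm wide; open, the fingers measure 114 mm over their backs; the gripper's body (76 mm by 85 mm) begins 54 mm behind the grasp point. The pads swing forward as they close: fully open they stand 13 mm farther back than shut.
Start: joints at [-1.308, 0.628, 0.038, 1.517, -0.027, 0.996, -0.02], TCP at [209.867, 615.202, 242.313] pointing down, gripper open.
Joint ranges: [-3.06, 3.06], [-0.37, 2.12], [-1.25, 1.32], [0.18, 2.47], [-1.1, 4.24], [0.23, 1.98], [-2.94, 2.94]. Speed limits (rad/s): [2.57, 2.57, 3.14, 3.14, 3.14, 3.14, 3.14].

### API

Orientations are given as [roll, pitch, yaw] about the fixed x, y, z axes, in that order (R = Rz(yaw) Ry(pitch) Rx(roll)).
In Python, from cell import status, viewer, order, ctrl gives the robot as it stands.
- The arm moves only by the tool play_rows, never from a script. Its argument "series" is a list of rows, each a list of 5 numbers: the shift along the tool's x, y, z in cm, then the turn about the tool's z in degrees, then the closure, from 0 (fully open) to 1 (shut). In form: [[x, y, z, yaw, gripper], ...]. A call has 1 to 8 rows; each row is the pose to reach, as a shift and turn from the pose commanded when the call began, along the tool's axes at that moment; what a row does not reach only later rows make up. A row lasts 1/10 s, in which the tool goes at most 50 mm and 8.59 degrees, less where a joint would pass 70% of its speed; a pose out of reach is approached as far as the arm can. A call with a gripper value outside its range is refused whole. The fingers move at their own pace and stop on an object; the grip force is fixed at half the most. Time passes only in rows, so rows that repeat a pose let the fingers close. It gives the time, the measured TCP pose, the force and the opening at its end, in the units of the state.
- status.read_state(): the state, without advancing time (a new reading comes with each control period).
- viewer.get_image(name): name is "side" or "top" or "wrist"; returns a dict with "img" (400x640x3 uint8, red, green, blue), "vfov" (degrees; the focal length in pixels is half the picture's height over the tangent of half this angle, whatever the lens; pixels are square), "cx", "cy" (the principal point, pixels), "rvec" (rotation vector, rad) and "tvec" (3), from world to camera coordinates, as OpenCV has them; the wrist camera has in their place "tool_from_camera" (4x4, takes a point from camera to tool coordinates, whose origin is the TCP and whose axes are the flange's). Camera axes: x right, y down, z forward; pixel columns grow to the right and rows downward; lengths in mm; the calibration is good to about 2 mm. A picture is of the moment at which its call begins: read the wrist's pose just before it. There is no depth.
- order.finish_job(): hands the job in, once; it reports no verdict.
The state is a dict: "clock": time; "qpos": joint angles; "qd": joint speeds; "tau": joint torques, N m; "eef_pos": TCP position; "tool_rot": TCP orientation; "force": force on the tool from outside, world axes, zero at the start; "torque": the same for the moment, N m; "width": finger opening in mm.
Only numpy, scipy, OpenCV 4.12 (cv2) and the standard library are available. Lean on these libraries where they do the work, as an engineer would, in place of code of your own. Each camera call takes 0.05 s, during which the arm holds its last target. There are 200 camera calls.

### The job

The combination padlock lies dial up in the grey cradle: turn its dial click by click until the pointer clicks home at the raised index mark on the shackle side, then, with the lock still lying in the cradle, pull the shackle straight out to its stop. Then lift the open lock out and finish while holding it still and level, dial up, with the label on its underside centred over the counter scanner's window and about 5 cm above it, clear of the scanner and of everything else. Do not move the other things on the counter.

Things in the scene. Friction and masses are not known exactly. Their poses are not given: they have to be found in the camera images.
- cradle: Fixed grey pedestal holding the padlock, on the robot's left or right (scanner opposite). Origin: on the counter under its pocket's centre; z up; shackle sticks out on -x. Pocket floor at z 25 mm; walls 12 mm above it (7 mm on the -x side), 1.5 mm clearance. Block 80 x 86 mm, reaching 38 mm to -x; foot plate 100 mm wide, 8 mm high, reaching 60 mm to +x.
- lock: Combination padlock, loose, about 0.27 kg in all: steel box body 60 (x) x 66 (y) x 28 (z) mm lying on the pocket floor, dial on its top face, shackle out of its -x face. Origin: centre of the underside; axes as the cradle's at the start, z up out of the dial face. The raised index mark is on the top face at the -x side of the dial.
- lock_label (a point): Centre of the barcode label on the underside of the lock body (34 x 26 mm, facing down); the same point as the lock's origin.
- dial_grip (a point): Point on the dial's axis (centre of the body), 47 mm above the lock's underside. Dial: black disc, diameter 42, 5 mm thick, lying on the top face, with a bar grip across it 32 long, 12 thick, 24 mm tall, top 57 mm above the lock's underside. The frame turns with the dial: x along the bar; its -x end is the pointer end (steel fin on the disc, steel line on the bar's top).
- dial (a joint): Dial angle, rad, positive anticlockwise from above; 0 = pointer at the index mark, the only place it opens (within about 0.1). It clicks into sprung notches every 20 degrees (0.349 rad) and let go settles in the nearest; turning takes about 0.06 N m. Starts 2 to 4 notches anticlockwise of the index: turn it clockwise. Blocked while the shackle is out.
- shackle_bow (a point): Middle of the shackle's straight cross bar, 14 mm above the lock's underside (39 mm above the counter) and 80 mm to -x of the lock's centre when shut. Flat steel bar 8 thick (lock's x), 58 long (y), 14 mm tall; two 8 mm round legs 50 mm apart run into the lock; clear loop 42 wide, about 39 mm from bar to cradle; a finger fits in from above. Frame parallel to the lock's.
- shackle (a joint): How far the shackle is pulled out of the body along the lock's -x, in m: 0 shut, 0.018 at its stop. Friction about 2 N, no spring: it stays where it is left. With the dial off the index it moves only 2 to 3 mm.
- scanner: Fixed counter scanner, a black box 150 (x) x 140 (y) x 45 mm high with a glass window 98 x 88 mm in the middle of its top, looking up. Origin: centre of its underside on the counter.
- scanner_window (a point): Centre of the scanner's window, 46 mm above the counter.
- carton: Bystander, not to be moved: small closed cardboard carton 75 x 50 x 45 mm, standing between cradle and scanner. Origin: centre of its underside.
- key_padlock: Bystander, not to be moved: a small brass key padlock with a thin round shackle and no dial, body 45 x 40 x 20 mm, lying flat on the counter. Origin: centre of its underside.
- jar: Bystander, not to be moved: clear screw-top jar, diameter 68 mm, height 85 mm. Origin: centre of its underside.
- bin: Bystander, not to be moved: open parts bin 100 x 100 x 60 mm. Origin: centre of its underside.
- screwdriver: Bystander, not to be moved: screwdriver lying on the counter, 0.2 m long; origin about its middle.
- bolt: Bystander, not to be moved: steel bolt standing on its round head, diameter 24 mm, 60 mm tall. Origin: centre of its underside.
- tape_roll: Bystander, not to be moved: plain cardboard disc-shaped roll, diameter 90 mm, height 40 mm. Origin: centre of its underside.
- bolt_box: Bystander, not to be moved: closed box 100 x 70 x 50 mm. Origin: centre of its underside.
Mind the look-alikes: they are no part of the job. Leave any green or orange look-alike of the lock alone. Of the things that look like the cradle, take the one that is farthest from the robot's base at the start.

How it is judged:
By the outcome, as a careful person would: the job done as asked, in the order asked, and still so for the second after the job is handed in, while the arm keeps its last pose, push and grip.
It also fails if it takes over 48 s, if anything falls off the work surface, if the arm or the gripper's body presses on something with over 40 N, if the wrist force passes 120 N, or if a joint passes its speed limit or range.

## Working session

There is one attempt and no reset: what is moved stays moved. The work goes in short steps, Python scripts to look and compute and a tool call to move; the robot and the scene stay as the last step left them, time stands still between calls to the robot, and variables do not carry over. Pictures are saved under pics/ and viewed, about 8 in all and at most 12, crops included, and the job is handed in when it is done.

Besides the shell and the picture viewer there is one more tool, called by a JSON object that holds its "method" and its "body", one argument or row to a line. play_rows: Moves the arm, as the interface text tells. Its arguments: {"type":"object","properties":{"series":{"type":"array","items":{"type":"array","items":{"type":"number"}}}},"required":["series"]}

```bash
ls; mkdir -p pics; python3 - <<'E'
from cell import status, viewer, order, ctrl
import cv2
print(status.read_state(), ctrl.tip_reach)
for n in ("top","side"):
    d=viewer.get_image(n); cv2.imwrite(f"pics/{n}0.png",d["img"][:,:,::-1]); print({k:v for k,v in d.items() if k!="img"})
E
```

```text
pics
{'clock': 0.0, 'qpos': array([-1.30777197,  0.62933129,  0.0384216 ,  1.51836721, -0.02698735,
        0.99629399, -0.02002464]), 'qd': array([ 8.37621602e-04,  2.89989023e-04, -1.80775834e-03,  5.58062784e-04,
       -6.02153517e-05,  7.54194796e-04, -1.00948569e-03]), 'tau': array([ 9.65188428e-05, -5.63395071e+01,  1.22613665e+00, -1.93440932e+01,
        1.10665176e-02,  1.03984843e-02, -7.94905048e-06]), 'eef_pos': array([209.67516162, 614.61771953, 241.3985643 ]), 'tool_rot': array([-3.13971037e+00,  2.27545557e-05,  2.81276705e+00]), 'force': array([-0.36155829,  1.25514036,  0.50483405]), 'torque': array([0.06086749, 0.02284387, 0.00463895]), 'width': 85.31005646559795} 11.0
{'vfov': 50.25085003097701, 'cx': 326.2725015368379, 'cy': 191.30406890134472, 'rvec': array([ 2.14259904, -2.16418885,  0.14432288]), 'tvec': array([-1.06960412e-02,  5.01554267e+02,  1.19168516e+03])}
{'vfov': 49.092350678868684, 'cx': 319.6035877289917, 'cy': 198.30902071748656, 'rvec': array([ 2.11073774, -0.77587202,  0.39415342]), 'tvec': array([-350.17789972,  245.08296984,  935.99328673])}
```

View pics/top0.png

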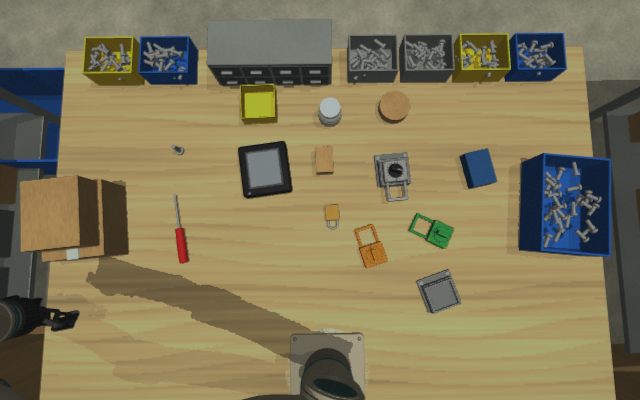

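View pics/side0.png

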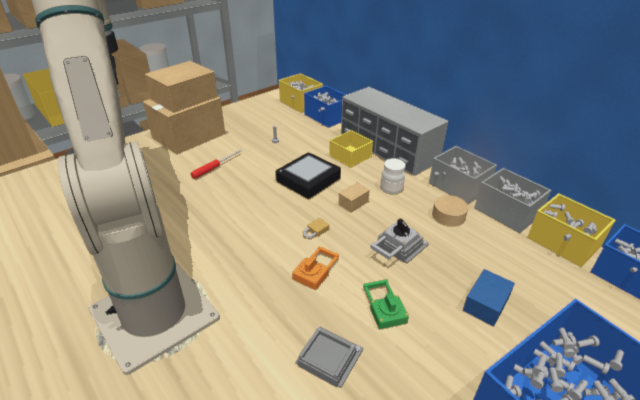

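The scene has three grey or lock-like candidates:
- Lock in grey cradle at top (393,172). It's the farthest from the base (about (330,370)), so it fits.
- Empty grey look-alike at (438,291).
- Orange look-alike at (370,247) and green at (433,232), both to be left alone.

The scanner is at (265,170). I'll confirm the lock in one enlarged crop and measure it.

```bash
cat > h.py <<'E'
import numpy as np, cv2
from scipy.spatial.transform import Rotation as Ro
from cell import status, viewer, order, ctrl
def cam(n, name=None):
    s=status.read_state(); d=viewer.get_image(n); f=200/np.tan(np.radians(d["vfov"])/2)
    if "rvec" in d:
        R=cv2.Rodrigues(np.array(d["rvec"]))[0]; t=np.array(d["tvec"]); Rw=R.T; c=-R.T@t
    else:
        T=np.array(d["tool_from_camera"]); Rt=Ro.from_euler("xyz",s["tool_rot"]).as_matrix()
        Rw=Rt@T[:3,:3]; c=s["eef_pos"]+Rt@T[:3,3]
    if name: cv2.imwrite(f"pics/{name}.png",d["img"][:,:,::-1])
    return dict(img=d["img"],f=f,cx=d["cx"],cy=d["cy"],Rw=Rw,c=c)
def ray(C,uv):
    v=C["Rw"]@np.array([(uv[0]-C["cx"])/C["f"],(uv[1]-C["cy"])/C["f"],1]); return C["c"],v/np.linalg.norm(v)
def plane(C,uv,z):
    c,v=ray(C,uv); return c+v*(z-c[2])/v[2]
def tri(A,ua,B,ub):
    c1,v1=ray(A,ua); c2,v2=ray(B,ub); s=np.linalg.lstsq(np.c_[v1,-v2],c2-c1,rcond=None)[0]
    p,q=c1+s[0]*v1,c2+s[1]*v2; return (p+q)/2,np.linalg.norm(p-q)
def proj(C,p):
    q=C["Rw"].T@(np.array(p)-C["c"]); return q[:2]/q[2]*C["f"]+[C["cx"],C["cy"]]
E
python3 - <<'E'
from h import *
A=cam("top"); B=cam("side")
a=A["img"][130:220,220:430]; b=B["img"][140:280,260:440]
out=np.zeros((600,800,3),np.uint8)
a=cv2.resize(a[:, 120:],(400,400),interpolation=cv2.INTER_CUBIC); b=cv2.resize(b[60:140,90:180],(400,356),interpolation=cv2.INTER_CUBIC)
out[:400,:400]=a; out[:356,400:]=b; cv2.imwrite("pics/crop1.png",out[:400,:,::-1])
# scanner window: bright-grey quad
for n,C,(x0,y0,x1,y1) in(("top",A,(230,130,300,205)),("side",B,(270,145,345,200))):
    g=C["img"][y0:y1,x0:x1].astype(int); m=((g.min(2)>75)&(g.max(2)-g.min(2)<40)).astype(np.uint8)
    m=cv2.morphologyEx(m,cv2.MORPH_OPEN,np.ones((3,3)))
    k,l,st,ce=cv2.connectedComponentsWithStats(m)
    for i in range(1,k):
        if st[i,4]>200:
            c=max(cv2.findContours((l==i).astype(np.uint8),0,1)[0],key=cv2.contourArea)
            q=cv2.minAreaRect(c); print(n,st[i],ce[i]+[x0,y0],q)
            if n=="top": ua=ce[i]+[x0,y0]; print([plane(A,p+[x0,y0],46).round(0) for p in cv2.boxPoints(q)])
            else: ub=ce[i]+[x0,y0]
print(tri(A,ua,B,ub), plane(A,ua,46),plane(B,ub,46))
for n,uv,z in(("dial",(395,171),82),("bow",(398,198),39),("carton",(324,160),45),("jar",(330,112),85),("tape",(394,106),40)): print(n,plane(A,uv,z).round(0))
E
```

```text
top [  16   19   36   39 1135] [263.38414097 167.74008811] ((33.33406448364258, 37.75545883178711), (35.41987609863281, 32.44619369506836), 82.40535736083984)
[array([615., 228.,  46.]), array([627., 135.,  46.]), array([524., 122.,  46.]), array([513., 213.,  46.])]
side [ 16  11  44  25 657] [307.77777778 167.90715373] ((37.80769729614258, 23.0384578704834), (22.94642448425293, 39.81514358520508), 60.2551155090332)
(array([568.23478127, 176.38131738,  42.53706013]), np.float64(5.206906181413821)) [569.69369875 174.35237756  46.        ] [562.65316227 173.60684887  46.        ]
dial [ 550. -196.   82.]
bow [ 479. -209.   39.]
carton [591.   1.  45.]
jar [720. -18.  85.]
tape [ 751. -206.   40.]
```

View pics/crop1.png

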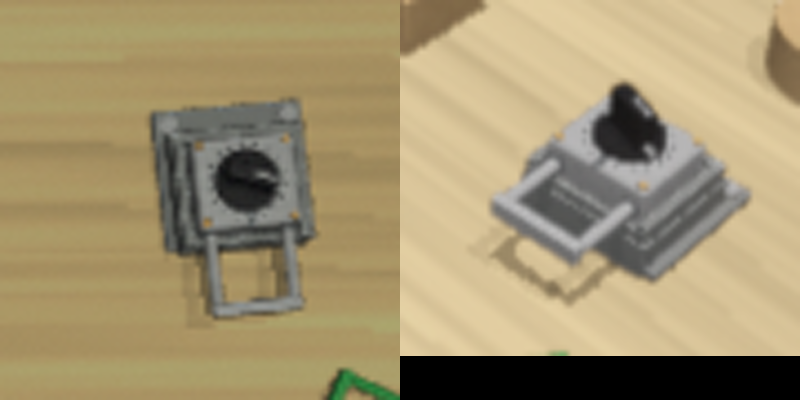

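The crop confirms the steel lock with the black dial in the farthest grey cradle. The shackle points towards the robot and the pointer is about 3–4 notches anticlockwise of the index. I'll set out now.

{"method": "play_rows", "body": {
  "series": [
    [-31,-19.6,0,68,0],
    [-31,-19.6,0,68,0],
    [-31,-19.6,0,68,0],
    [-31,-19.6,0,68,0],
    [-31,-19.6,0,68,0],
    [-31,-19.6,0,68,0],
    [-31,-19.6,0,68,0],
    [-31,-19.6,0,68,0]
  ]
}}

```text
clock: 1.0
eef_pos: [443.8, 323.7, 242.8]
tool_rot: [3.139, 0.002, 1.612]
force: [0.5, -0.7, 0.4]
width: 85.4
```

```bash
cat >> h.py <<'E'
def delta(target,s=None):
    s=s or status.read_state(); R=Ro.from_euler("xyz",s["tool_rot"]).as_matrix()
    return (R.T@(np.array(target)-s["eef_pos"])/10).round(2)
def show():
    s=status.read_state(); R=Ro.from_euler("xyz",s["tool_rot"]).as_matrix()
    print("t",round(s["clock"],2),"tcp",s["eef_pos"].round(1),"toolx deg",np.degrees(np.arctan2(R[1,0],R[0,0])).round(1),"tilt",np.degrees(np.arccos(-R[2,2])).round(2),"F",s["force"].round(1),"M",s["torque"].round(2),"w",round(s["width"],1),"tip",ctrl.tip_reach,"q",s["qpos"].round(2)); return s
E
python3 -c "
from h import *
show();print(delta([530,-196,260]))"
```

```text
t 1.0 tcp [443.8 323.7 242.8] toolx deg 92.4 tilt 0.2 F [ 0.5 -0.7  0.4] M [ 0.01  0.04 -0.06] w 85.4 tip 11.0 q [-0.94  0.51  0.38  1.81 -0.23  0.87 -0.41]
[-52.29   6.48  -1.57]
```

{"method": "play_rows", "body": {
  "series": [
    [-52.3,6.5,-1.5,0,0],
    [-52.3,6.5,-1.5,0,0],
    [-52.3,6.5,-1.5,0,0],
    [-52.3,6.5,-1.5,0,0],
    [-52.3,6.5,-1.5,0,0],
    [-52.3,6.5,-1.5,0,0],
    [-52.3,6.5,-1.5,0,0],
    [-52.3,6.5,-1.5,0,0]
  ]
}}

```text
clock: 1.8
eef_pos: [511.1, -65.7, 253.8]
tool_rot: [3.141, -0.0, 1.626]
force: [2.2, -0.2, -0.2]
width: 85.6
```

```bash
python3 -c "
from h import *
show();print(delta([530,-196,260]))"
```

```text
t 1.8 tcp [511.1 -65.7 253.8] toolx deg 93.2 tilt 0.02 F [ 2.2 -0.2 -0.2] M [ 0.07 -0.07  0.03] w 85.6 tip 11.0 q [-0.21  0.45  0.4   1.88 -0.23  0.86  0.37]
[-13.12   1.16  -0.62]
```

{"method": "play_rows", "body": {
  "series": [
    [-13.1,1.2,-0.6,0,0],
    [-13.1,1.2,-0.6,0,0],
    [-13.1,1.2,-0.6,0,0],
    [-13.1,1.2,-0.6,0,0],
    [-13.1,1.2,-0.6,0,0]
  ]
}}

```text
clock: 2.3
eef_pos: [529.9, -194.4, 259.4]
tool_rot: [-3.141, -0.001, 1.624]
force: [-0.3, 0.8, -0.1]
width: 85.5
```

```bash
python3 - <<'E'
from h import *
show(); C=cam("wrist","w1"); print(C["c"],C["Rw"][:,2])
for p in((550,-196,82),(479,-209,39)): print(proj(C,p))
import pickle; pickle.dump(C,open("w1.pkl","wb"))
E
```

```text
t 2.3 tcp [ 529.9 -194.4  259.4] toolx deg 93.1 tilt 0.05 F [-0.3  0.8 -0.1] M [ 0.04  0.01 -0.07] w 85.5 tip 11.0 q [ 0.04  0.51  0.4   1.75 -0.24  0.93  0.59]
[ 526.30504373 -126.66984895  391.73204527] [ 0.01233922 -0.26847953 -0.96320636]
[342.65073191 185.25500472]
[275.99162937 184.7513581 ]
```

View pics/w1.png

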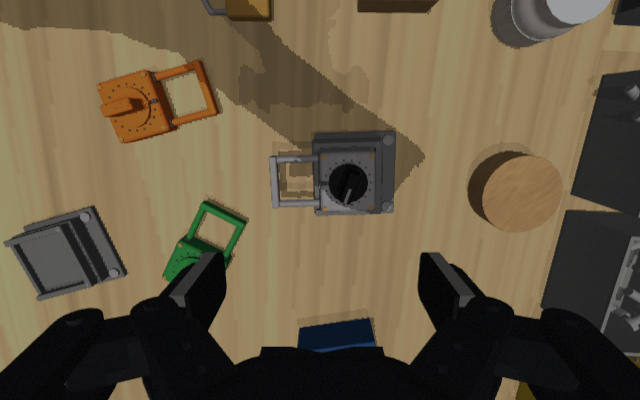

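The wrist view shows the lock body at about (348,183), the shackle bow at (275,182) and the pointer towards the bottom of the image (-y). I'll go lower for a close look.

{"method": "play_rows", "body": {
  "series": [
    [0,1.8,8,0,0],
    [0,1.8,8,0,0],
    [0,1.8,8,0,0],
    [0,1.8,8,0,0]
  ]
}}

```text
clock: 2.75
eef_pos: [548.2, -191.6, 179.9]
tool_rot: [-3.14, -0.001, 1.628]
force: [0.6, 0.6, 0.5]
width: 85.1
```

```bash
python3 - <<'E'
from h import *
show(); C=cam("wrist","w2")
u=proj(C,(540,-199,60)); print(u)
import pickle; pickle.dump(C,open("w2.pkl","wb"))
x0,y0=int(u[0]-110),max(int(u[1]-75),0); print(x0,y0)
cv2.imwrite("pics/w2c.png",cv2.resize(C["img"][y0:y0+150,x0:x0+200],None,fx=4,fy=4,interpolation=cv2.INTER_CUBIC)[:,:,::-1])
E
```

```text
t 2.75 tcp [ 548.2 -191.6  179.9] toolx deg 93.3 tilt 0.08 F [0.6 0.6 0.5] M [-0.01  0.01  0.04] w 85.1 tip 11.0 q [ 0.06  0.63  0.36  1.79 -0.3   0.78  0.63]
[311.80672909 206.01239311]
201 131
```

View pics/w2c.png

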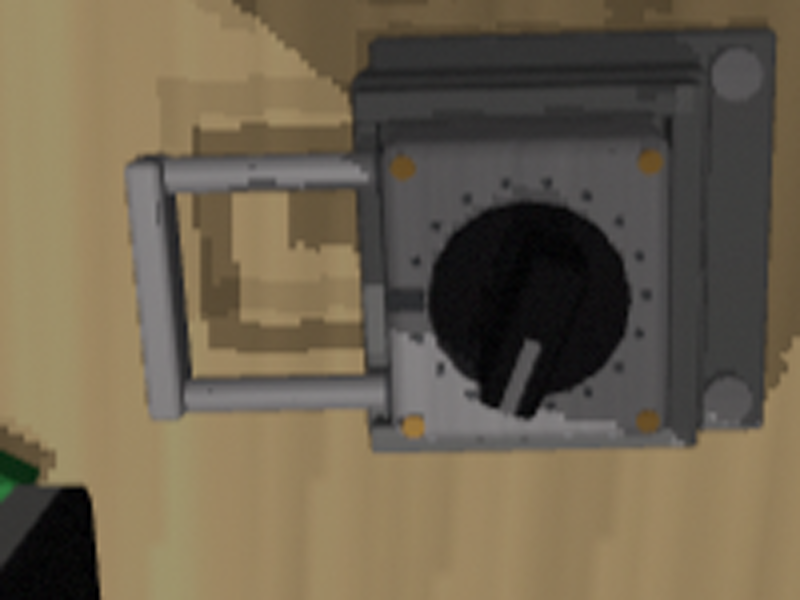

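```bash
python3 - <<'E'
from h import *
import pickle
C=pickle.load(open("w2.pkl","rb")); D=pickle.load(open("w1.pkl","rb"))
P=lambda x,y:np.array([x/4+201,y/4+131])
sc=[plane(C,P(*p),53) for p in((402,167),(650,162),(414,427),(648,421))]
cen=np.mean(sc,0); ax=(sc[1]-sc[0])+(sc[3]-sc[2]); print("screws",np.round(sc,1),"cen",cen,"yaw",np.degrees(np.arctan2(ax[1],ax[0])))
print("disc",plane(C,P(530,298),57)); 
a,b=plane(C,P(536,342),82),plane(C,P(515,412),82); d=b-a; print("line",a,b,np.degrees(np.arctan2(d[1],d[0])))
idx=plane(C,P(405,299),53.5); print("index",idx,np.degrees(np.arctan2(*(idx-cen)[1::-1])))
bw=[plane(C,P(*p),46) for p in((146,160),(166,413))]; print("bow",bw,np.mean(bw,0))
# dark dial blob heights: two wrist heights
def blob(C,u):
    g=C["img"]; m=(g.max(2)<45).astype(np.uint8); k,l,st,ce=cv2.connectedComponentsWithStats(m)
    i=min(range(1,k),key=lambda i:np.hypot(*(ce[i]-u))+1e3*(st[i,4]<80)); return ce[i],st[i]
for X in(C,D):print(blob(X,proj(X,(*cen[:2],60))))
print("tri dial",tri(C,blob(C,proj(C,(*cen[:2],60)))[0],D,blob(D,proj(D,(*cen[:2],60)))[0]))
# bow from w1: bright shackle pixels
u=proj(D,np.mean(bw,0)); print(u); x,y=u.astype(int)
cv2.imwrite("pics/w1c.png",cv2.resize(D["img"][120:230,255:405],None,fx=5,fy=5,interpolation=cv2.INTER_CUBIC)[:,:,::-1])
E
```

```text
screws [[ 530.2 -173.4   53. ]
 [ 580.3 -169.6   53. ]
 [ 535.  -229.8   53. ]
 [ 585.  -225.6   53. ]] cen [ 557.60842414 -199.59626036   53.        ] yaw 4.649503149975663
disc [ 557.71897829 -198.43513468   57.        ]
line [ 558.0983172  -199.63525717   82.        ] [ 555.06170432 -213.82313259   82.        ] -102.080678373171
index [ 531.92778768 -201.16116988   53.5       ] -176.51286001322597
bow [array([ 476.51714261, -176.33834902,   46.        ]), array([ 480.1624934 , -232.51161558,   46.        ])] [ 478.33981801 -204.4249823    46.        ]
(array([332.78534031, 205.42408377]), array([ 308,  181,   51,   55, 1910], dtype=int32))
(array([347.60017346, 182.34692108]), array([ 328,  164,   40,   40, 1153], dtype=int32))
tri dial (array([ 556.95137192, -198.0448105 ,   57.97365779]), np.float64(0.29271330853583666))
[274.56548451 182.04607687]
```

View pics/w1c.png

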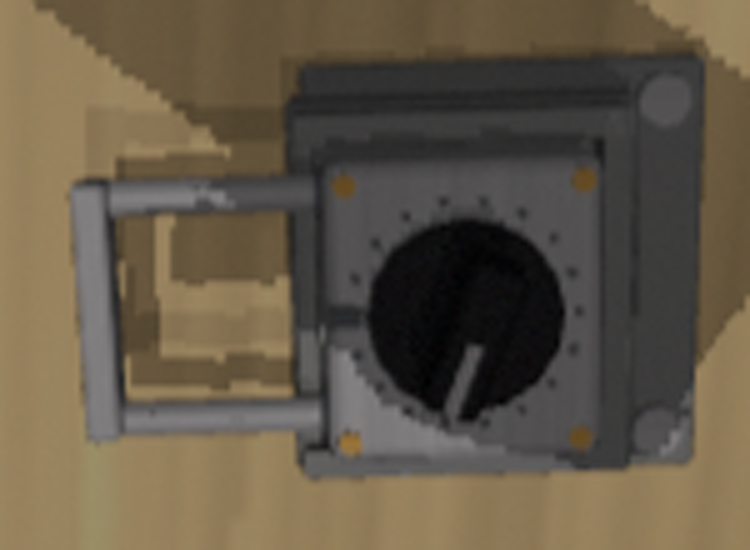

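```bash
python3 - <<'E'
from h import *
import pickle
C=pickle.load(open("w2.pkl","rb")); D=pickle.load(open("w1.pkl","rb"))
PD=lambda x,y:np.array([x/5+255,y/5+120])
a,b=plane(D,PD(477,347),82),plane(D,PD(455,420),82); d=b-a; print(a,b,np.degrees(np.arctan2(d[1],d[0])))
# steel line by threshold within dial, principal axis on z=82
for X,r in((C,(308,181,51,60)),(D,(328,164,40,45))):
    x,y,w,h=r; g=X["img"][y:y+h,x:x+w].astype(int).max(2); m=np.zeros_like(g)
    m=((g>70)).astype(np.uint8); k,l,st,ce=cv2.connectedComponentsWithStats(m)
    for i in range(1,k):
        if 15<st[i,4]<400:
            q=np.argwhere(l==i)[:,::-1]+[x,y]; W=np.array([plane(X,u,82)[:2] for u in q]); U,S,V=np.linalg.svd(W-W.mean(0)); print(st[i],W.mean(0),S,np.degrees(np.arctan2(V[0,1],V[0,0])))
print(delta([557.5,-199,73]))
E
```

```text
[ 557.89866852 -199.75975168   82.        ] [ 554.66891493 -214.89323402   82.        ] -102.04720062601429
[  0   0  17  19 107] [ 540.21973531 -177.07528457] [40.70824137 20.98741043] 53.329059761773784
[ 35   0  16  21 122] [ 569.91582802 -175.82586761] [47.10861623 22.71807012] -50.485269066925156
[ 0  0 13 15 61] [ 537.72674073 -179.33352365] [31.99356682 16.30278504] -122.205497677601
[28  0 12 14 62] [ 569.20079749 -177.55484387] [30.67402425 14.91382649] -48.561315199579035
[  0  23  40  22 394] [ 555.95168593 -212.82951134] [263.3050096  100.06582131] 2.3321010020978736
[-0.69  0.83 10.79]
```

Both views give the pointer at -102° and the lock yaw at about 4.5°, so the dial is most likely 4 notches off. I'll go down over the bar with the jaws across it.

{"method": "play_rows", "body": {
  "series": [
    [-0.7,0.8,4,8,0],
    [-0.7,0.8,8,13,0],
    [-0.7,0.8,10.8,13,0],
    [-0.7,0.8,10.8,13,0],
    [-0.7,0.8,10.8,13,0]
  ]
}}

```text
clock: 3.3
eef_pos: [557.6, -200.0, 73.6]
tool_rot: [3.139, 0.0, 1.399]
force: [0.3, -0.0, -0.2]
width: 85.2
```

```bash
python3 -c "
from h import *
show();print(delta([557.5,-199,73]))"
```

```text
t 3.3 tcp [ 557.6 -200.    73.6] toolx deg 80.2 tilt 0.13 F [ 0.3 -0.  -0.2] M [-0.02  0.03  0.01] w 85.2 tip 11.0 q [ 0.09  0.8   0.33  1.82 -0.44  0.59  0.53]
[ 0.09 -0.03  0.06]
```

{"method": "play_rows", "body": {
  "series": [
    [0,0,0,0,0.5],
    [0,0,0,0,0.8],
    [0,0,0,0,1],
    [0,0,0,0,1],
    [0,0,0,0,1],
    [0,0,0,0,1],
    [0,0,0,0,1],
    [0,0,0,0,1]
  ]
}}

```text
clock: 4.1
eef_pos: [557.0, -199.7, 72.2]
tool_rot: [3.141, 0.0, 1.399]
force: [-0.1, 0.1, 5.7]
width: 10.7
```

```bash
python3 -c "
from h import *
show()"
```

```text
t 4.1 tcp [ 557.  -199.7   72.2] toolx deg 80.2 tilt 0.05 F [-0.1  0.1  5.7] M [0.16 0.03 0.01] w 10.7 tip 11.0 q [ 0.09  0.8   0.33  1.82 -0.44  0.59  0.53]
```

{"method": "play_rows", "body": {
  "series": [
    [0,0,0,8,1],
    [0,0,0,16,1],
    [0,0,0,20,1],
    [0,0,0,20,1],
    [0,0,0,28,1],
    [0,0,0,36,1],
    [0,0,0,40,1],
    [0,0,0,40,1]
  ]
}}

```text
clock: 4.9
eef_pos: [556.5, -199.6, 72.2]
tool_rot: [3.142, 0.0, 0.7]
force: [-1.0, 0.8, 7.1]
width: 10.5
```

```bash
python3 -c "
from h import *
show()"
```

```text
t 4.9 tcp [ 556.5 -199.6   72.2] toolx deg 40.1 tilt 0.02 F [-1.   0.8  7.1] M [0.15 0.38 0.09] w 10.5 tip 11.0 q [-0.02  0.84  0.52  1.83 -0.66  0.65  0.02]
```

{"method": "play_rows", "body": {
  "series": [
    [0,0,0,8,1],
    [0,0,0,16,1],
    [0,0,0,20,1],
    [0,0,0,20,1],
    [0,0,0,28,1],
    [0,0,0,36,1],
    [0,0,0,36,1],
    [0,0,0,36,1]
  ]
}}

```text
clock: 5.7
eef_pos: [556.3, -199.0, 72.2]
tool_rot: [-3.14, 0.0, 0.072]
force: [-1.9, 1.9, 8.3]
width: 10.6
```

```bash
python3 -c "
from h import *
show()
for n in('top','side'):
    C=cam(n,n+'2')
"
```

```text
t 5.7 tcp [ 556.3 -199.    72.2] toolx deg 4.1 tilt 0.08 F [-1.9  1.9  8.3] M [ 0.4   0.42 -0.1 ] w 10.6 tip 11.0 q [-0.11  0.89  0.68  1.83 -0.83  0.73 -0.45]
```

{"method": "play_rows", "body": {
  "series": [
    [0,0,0,0,0.6],
    [0,0,0,0,0.4],
    [0,0,0,0,0.4],
    [0,0,-3,0,0.4],
    [0,0,-7,0,0.7],
    [-3,0,-10.8,0,1],
    [-5.6,0,-10.8,0,1],
    [-5.6,0,-10.8,0,1]
  ]
}}

```text
clock: 6.6
eef_pos: [497.6, -204.4, 180.8]
tool_rot: [-3.141, 0.0, 0.069]
force: [0.1, 0.3, -0.7]
width: -0.1
```

```bash
python3 - <<'E'
from h import *
import pickle
show(); C=cam("wrist","w3"); pickle.dump(C,open("w3.pkl","wb"))
u=proj(C,(530,-202,60)); print(u)
x0,y0=int(max(u[0]-100,0)),int(max(u[1]-75,0)); print(x0,y0)
cv2.imwrite("pics/w3c.png",cv2.resize(C["img"][y0:y0+150,x0:x0+200],None,fx=4,fy=4,interpolation=cv2.INTER_CUBIC)[:,:,::-1])
E
```

```text
t 6.6 tcp [ 497.6 -204.4  180.8] toolx deg 3.9 tilt 0.05 F [ 0.1  0.3 -0.7] M [-0.04 -0.09 -0.01] w -0.1 tip 11.0 q [-0.17  0.69  0.82  1.91 -0.68  0.84 -0.49]
[321.1671246  157.17031933]
221 82
```

View pics/w3c.png

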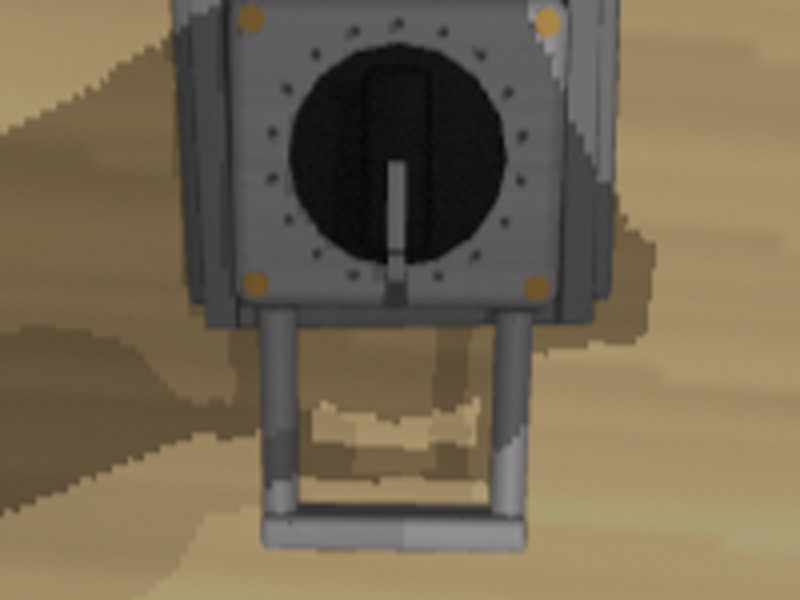

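The pointer line at (397,210) runs straight into the index mark at (395,292), so the dial is home. Next I'll measure the loop for the hook.

```bash
python3 - <<'E'
from h import *
import pickle
C=pickle.load(open("w3.pkl","rb")); B=pickle.load(open("w2.pkl","rb")); P=lambda x,y:np.array([x/4+221,y/4+82]); Q=lambda x,y:np.array([x/4+201,y/4+131])
sc=[plane(C,P(*p),53) for p in((251,18),(548,22),(256,283),(537,288))]; print("cen",np.mean(sc,0), np.degrees(np.arctan2(*((sc[1]-sc[0])+(sc[3]-sc[2]))[:2])))
print("screw tri",tri(C,P(251,18),B,Q(650,162)),tri(C,P(256,283),B,Q(402,167)),tri(C,P(537,288),B,Q(414,427)))
e=[plane(C,P(*p),46) for p in((265,515),(525,518),(265,547),(525,549))]; print("bar top",np.round(e,1),"cen",np.mean(e,0))
print("bar tri",tri(C,P(265,531),B,Q(146,160)),tri(C,P(525,533),B,Q(166,413)))
print("legs",plane(C,P(279,420),43),plane(C,P(512,420),43))
print(delta([501,-203.5,42]))
E
```

```text
cen [ 557.09655491 -199.63143367   53.        ] 176.9796222175266
screw tri (array([ 580.66602077, -169.88682065,   50.99429918]), np.float64(0.19827969256844397)) (array([ 530.49887841, -173.11396106,   54.34092776]), np.float64(0.5340581253597572)) (array([ 534.49942402, -228.53490501,   56.69285766]), np.float64(1.308461541414745))
bar top [[ 479.8 -176.    46. ]
 [ 482.9 -232.1   46. ]
 [ 472.5 -176.3   46. ]
 [ 475.9 -232.8   46. ]] cen [ 477.76857671 -204.27329864   46.        ]
bar tri (array([ 476.63853867, -176.17928719,   47.03980385]), np.float64(0.28837024292956925)) (array([ 480.13153445, -232.21330262,   46.99445499]), np.float64(0.5479547553119923))
legs [ 500.32201554 -177.86155779   43.        ] [ 503.71821109 -227.62314792   43.        ]
[ 0.13 -0.   13.82]
```

{"method": "play_rows", "body": {
  "series": [
    [0.2,0,4,0,1],
    [0.2,0,8,0,1],
    [0.2,0,11,0,1],
    [0.2,0,13.8,0,1],
    [0.2,0,13.8,0,1]
  ]
}}

```text
clock: 7.15
eef_pos: [501.2, -201.9, 37.9]
tool_rot: [-3.138, 0.006, 0.073]
force: [-0.3, 0.0, 0.5]
width: -0.1
```

{"method": "play_rows", "body": {
  "series": [
    [-0.4,0,0,0,1],
    [-0.8,0,0,0,1],
    [-1.1,0,0,0,1],
    [-1.4,0,0,0,1],
    [-1.7,0,0,0,1],
    [-2,0,0,0,1],
    [-2.2,0,0,0,1],
    [-2.2,0,0,0,1]
  ]
}}

```text
clock: 7.95
eef_pos: [480.6, -205.3, 41.8]
tool_rot: [3.141, -0.0, 0.072]
force: [0.6, -0.4, 0.9]
width: 0.1
```

```bash
python3 -c "
from h import *
show()"
```

```text
t 7.95 tcp [ 480.6 -205.3   41.8] toolx deg 4.1 tilt 0.01 F [ 0.6 -0.4  0.9] M [-0.09 -0.27 -0.02] w 0.1 tip 11.0 q [-0.01  0.86  0.58  2.03 -0.93  0.54 -0.26]
```

{"method": "play_rows", "body": {
  "series": [
    [-0.2,0,0,0,1],
    [-0.4,0,0,0,1],
    [-0.6,0,0,0,1],
    [-0.7,0,0,0,1],
    [-0.7,0,0,0,1]
  ]
}}

```text
clock: 8.45
eef_pos: [474.0, -205.7, 41.7]
tool_rot: [3.141, -0.0, 0.072]
force: [1.9, -0.4, 0.7]
width: -0.3
```

```bash
python3 -c "
from h import *
show()"
```

```text
t 8.45 tcp [ 474.  -205.7   41.7] toolx deg 4.2 tilt 0.02 F [ 1.9 -0.4  0.7] M [-0.19 -0.56  0.  ] w -0.3 tip 11.0 q [-0.01  0.85  0.57  2.04 -0.94  0.53 -0.24]
```

{"method": "play_rows", "body": {
  "series": [
    [-0.2,0,0,0,1],
    [-0.3,0,0,0,1],
    [-0.4,0,0,0,1],
    [-0.4,0,0,0,1]
  ]
}}

```text
clock: 8.85
eef_pos: [473.4, -206.9, 42.3]
tool_rot: [3.138, -0.006, 0.073]
force: [8.6, -1.8, -0.9]
width: -0.1
```

```bash
python3 -c "
from h import *
show()"
```

```text
t 8.85 tcp [ 473.4 -206.9   42.3] toolx deg 4.2 tilt 0.37 F [ 8.6 -1.8 -0.9] M [-0.36 -1.95 -0.01] w -0.1 tip 11.0 q [-0.    0.85  0.56  2.05 -0.94  0.52 -0.23]
```

A hard stop at 8.6 N matches 18 mm of travel. I'll press a little more, back off, rise and look.

{"method": "play_rows", "body": {
  "series": [
    [-0.2,0,0,0,1],
    [-0.2,0,0,0,1],
    [0.8,0,0,0,1],
    [0.8,0,0,0,1],
    [0.8,0,-5,0,1],
    [2,0,-9,0,1],
    [4,0,-13,0,0.8],
    [4,0,-13,0,0.5]
  ]
}}

```text
clock: 9.65
eef_pos: [513.1, -204.1, 175.7]
tool_rot: [3.138, -0.007, 0.075]
force: [0.1, -0.6, -0.3]
width: 28.4
```

```bash
python3 - <<'E'
from h import *
import pickle
show(); C=cam("wrist","w4"); pickle.dump(C,open("w4.pkl","wb"))
u=proj(C,(520,-202,60)); print(u)
x0,y0=int(max(u[0]-100,0)),int(max(u[1]-75,0)); print(x0,y0)
cv2.imwrite("pics/w4c.png",cv2.resize(C["img"][y0:y0+150,x0:x0+200],None,fx=4,fy=4,interpolation=cv2.INTER_CUBIC)[:,:,::-1])
E
```

```text
t 9.65 tcp [ 513.1 -204.1  175.7] toolx deg 4.3 tilt 0.45 F [ 0.1 -0.6 -0.3] M [-0.02 -0.02  0.02] w 28.4 tip 11.0 q [-0.17  0.71  0.82  1.88 -0.69  0.84 -0.49]
[318.64870619 191.32661183]
218 116
```

View pics/w4c.png

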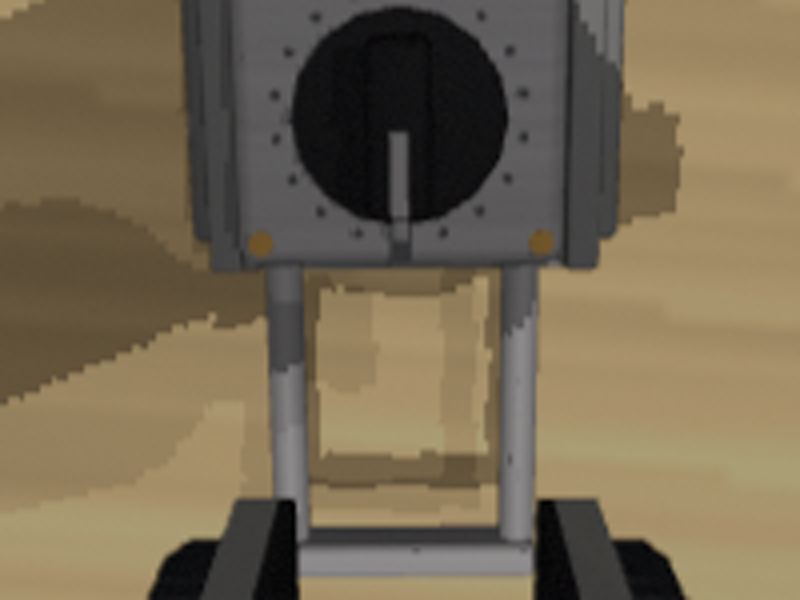

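The shackle is clearly extended, with the bar at row 558 and the pointer still on the index. I'll check the travel and work out the grip move.

```bash
python3 - <<'E'
from h import *
import pickle
C=pickle.load(open("w4.pkl","rb")); P=lambda x,y:np.array([x/4+218,y/4+116])
b=plane(C,P(415,558),46); s=(plane(C,P(260,243),53)+plane(C,P(541,243),53))/2
print("bow",b,"front screws mid",s,"dist",np.hypot(*(b-s)[:2]))
C3=pickle.load(open("w3.pkl","rb")); P3=lambda x,y:np.array([x/4+221,y/4+82])
b3=plane(C3,P3(395,532),46); s3=(plane(C3,P3(256,283),53)+plane(C3,P3(537,288),53))/2; print("before",np.hypot(*(b3-s3)[:2]),s3)
print("disc",plane(C,P(400,115),57.5)); print(delta([556.5,-199.5,72]))
E
```

```text
bow [ 458.79502694 -209.05122531   46.        ] front screws mid [ 530.26335748 -200.82053587   53.        ] dist 71.94071531204831
before 54.252203377371536 [ 531.9930222  -201.02387902   53.        ]
disc [ 556.0169807  -198.90944691   57.5       ]
[ 4.58 -0.02 10.13]
```

{"method": "play_rows", "body": {
  "series": [
    [4.2,0,0,0,0.3],
    [4.2,0,4,0,0.3],
    [4.2,0,8,0,0.3],
    [4.2,0,10.2,0,0.3],
    [4.2,0,10.2,0,0.3],
    [4.2,0,10.2,0,0.3]
  ]
}}

```text
clock: 10.3
eef_pos: [549.8, -200.1, 69.0]
tool_rot: [-3.141, 0.003, 0.071]
force: [-0.5, 0.2, 0.4]
width: 59.6
```

```bash
python3 -c "
from h import *
show();print(delta([555.5,-199.3,72.5]))"
```

```text
t 10.3 tcp [ 549.8 -200.1   69. ] toolx deg 4.1 tilt 0.19 F [-0.5  0.2  0.4] M [ 0.01 -0.01  0.01] w 59.6 tip 11.0 q [-0.1   0.89  0.68  1.84 -0.83  0.72 -0.44]
[ 0.57 -0.04 -0.36]
```

{"method": "play_rows", "body": {
  "series": [
    [0.6,0,-0.4,0,0.3],
    [0.6,0,-0.4,0,0.6],
    [0.6,0,-0.4,0,0.8],
    [0.6,0,-0.4,0,1],
    [0.6,0,-0.4,0,1],
    [0.6,0,-0.4,0,1],
    [0.6,0,-0.4,0,1],
    [0.6,0,-0.4,0,1]
  ]
}}

```text
clock: 11.1
eef_pos: [557.9, -199.1, 74.2]
tool_rot: [-3.141, -0.001, 0.073]
force: [-1.1, 2.3, 6.3]
width: 10.2
```

{"method": "play_rows", "body": {
  "series": [
    [0,0,-1,0,1],
    [0,0,-2,0,1],
    [0,0,-3,0,1],
    [0,0,-3,0,1],
    [0,0,-3,0,1]
  ]
}}

```text
clock: 11.6
eef_pos: [557.6, -199.5, 104.0]
tool_rot: [3.142, -0.0, 0.073]
force: [-0.8, -0.1, -3.2]
width: 10.5
```

```bash
python3 -c "
from h import *
show();cam('side','side3')"
```

```text
t 11.6 tcp [ 557.6 -199.5  104. ] toolx deg 4.2 tilt 0.02 F [-0.8 -0.1 -3.2] M [ 0.   -0.02  0.02] w 10.5 tip 11.0 q [-0.13  0.85  0.73  1.81 -0.79  0.79 -0.49]
```

{"method": "play_rows", "body": {
  "series": [
    [0,0,-3,0,1],
    [0,0,-6,0,1],
    [0,0,-8,0,1],
    [0.3,-4,-8,0,1],
    [0.6,-8,-8,0,1],
    [0.9,-12,-8,0,1],
    [1.3,-16,-8,0,1],
    [1.5,-19,-8,0,1]
  ]
}}

```text
clock: 12.45
eef_pos: [558.3, -5.5, 182.9]
tool_rot: [-3.14, 0.001, 0.075]
force: [-0.1, 0.1, -2.9]
width: 10.5
```

{"method": "play_rows", "body": {
  "series": [
    [0.2,-3,0,0,1],
    [0.3,-4,0,0,1],
    [0.3,-4,0,0,1],
    [0.3,-4,0,0,1]
  ]
}}

```text
clock: 12.85
eef_pos: [558.8, 29.6, 183.7]
tool_rot: [3.14, 0.0, 0.071]
force: [-0.8, -0.0, -3.8]
width: 10.5
```

```bash
python3 - <<'E'
from h import *
import pickle
s=show(); C=cam("wrist","w5"); A=cam("top","top5"); B=cam("side","side5")
pickle.dump((C,A,B),open("w5.pkl","wb")); print(proj(C,(570,174,46)))
pad=lambda i:cv2.copyMakeBorder(i,0,0,0,0,0)
b=cv2.resize(B["img"][60:260,250:450],(400,400)); out=np.hstack([cv2.resize(C["img"],(640,400))[:, :400],b]); cv2.imwrite("pics/c5.png",out[:,:,::-1])
E
```

```text
t 12.85 tcp [558.8  29.6 183.7] toolx deg 4.1 tilt 0.09 F [-0.8 -0.  -3.8] M [ 0.01 -0.06  0.01] w 10.5 tip 11.0 q [-0.63  0.74  0.87  1.85 -0.71  0.9  -0.91]
[150.77042534 167.58023234]
```

View pics/c5.png

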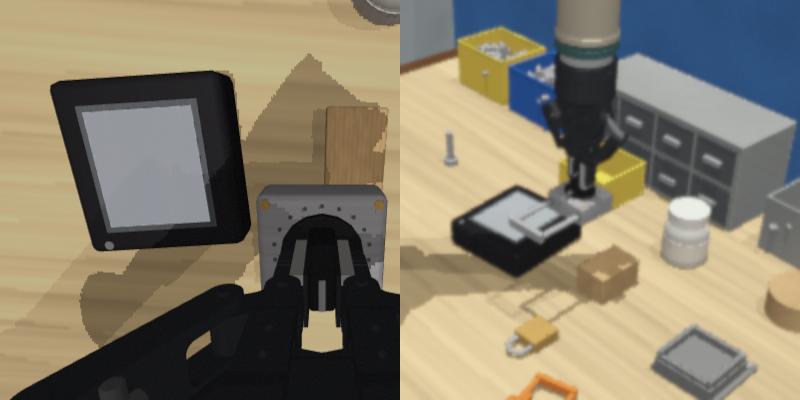

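```bash
python3 - <<'E'
from h import *
import pickle
C,A,B=pickle.load(open("w5.pkl","rb")); s=status.read_state()
g=C["img"].astype(int); m=((g.min(2)>115)&(g.max(2)-g.min(2)<35)).astype(np.uint8); m[:,250:]=0;m[300:]=0;m[:85]=0
m=cv2.morphologyEx(m,cv2.MORPH_OPEN,np.ones((5,5)))
c=max(cv2.findContours(m,0,1)[0],key=cv2.contourArea); q=cv2.approxPolyDP(cv2.convexHull(c),8,True)[:,0]; print(q.tolist())
W=np.array([plane(C,u,46)[:2] for u in q]); print(W.round(0),[np.hypot(*(W[i]-W[i-1])).round(0) for i in range(len(W))]); print("centre wrist",W.mean(0))
M=cv2.moments(c); uc=(M["m10"]/M["m00"],M["m01"]/M["m00"]); print("tri centre",tri(C,uc,A,(263.38,167.74)))
# lock: rear screws, height of the top face from their spacing (50 mm apart)
u1,u2=(265,205),(380,204)
for z in (158,162,166):
    p,r=plane(C,u1,z),plane(C,u2,z); print(z,p.round(1),r.round(1),np.hypot(*(p-r)[:2]).round(1))
E
```

```text
[[190, 105], [208, 220], [111, 227], [83, 112]]
[[623. 139.]
 [527. 127.]
 [514. 213.]
 [612. 225.]] [np.float64(87.0), np.float64(97.0), np.float64(87.0), np.float64(98.0)]
centre wrist [568.817566   176.04839371]
tri centre (array([570.8700496 , 175.53674826,  45.33037195]), np.float64(2.918452959557905))
158 [578.3  59.5 158. ] [582.9   1.3 158. ] 58.5
162 [579.5  58.9 162. ] [584.    2.1 162. ] 57.0
166 [580.7  58.3 166. ] [585.1   2.9 166. ] 55.5
```

{"method": "play_rows", "body": {
  "series": [
    [0.6,-4,0,0,1],
    [1.2,-8,0,0,1],
    [1.8,-11.5,0,0,1],
    [2.3,-14.5,0,0,1],
    [2.3,-14.5,1.5,0,1],
    [2.3,-14.5,3,0,1],
    [2.3,-14.5,3.9,0,1],
    [2.3,-14.5,3.9,0,1]
  ]
}}

```text
clock: 13.8
eef_pos: [570.3, 175.4, 143.1]
tool_rot: [3.14, 0.003, 0.069]
force: [0.2, 1.0, -2.3]
width: 10.8
```

{"method": "play_rows", "body": {
  "series": [
    [0,0,0,0,1],
    [0,0,0,0,1],
    [0,0,0,0,1]
  ]
}}

```text
clock: 14.1
eef_pos: [571.8, 177.1, 145.3]
tool_rot: [-3.141, -0.001, 0.072]
force: [0.2, 0.3, -1.8]
width: 10.7
```

```bash
python3 - <<'E'
from h import *
s=show(); print(delta([571.4,176.5,145]))
C=cam("wrist","w6"); B=cam("side","side6")
out=np.hstack([C["img"][100:400,160:480],cv2.resize(B["img"][100:200,240:380],(420,300),interpolation=cv2.INTER_CUBIC)]); cv2.imwrite("pics/c6.png",out[:,:,::-1])
import pickle; pickle.dump((C,B),open("w6.pkl","wb"))
E
```

```text
t 14.1 tcp [571.8 177.1 145.3] toolx deg 4.1 tilt 0.07 F [ 0.2  0.3 -1.8] M [-0.01 -0.02 -0.06] w 10.7 tip 11.0 q [-0.83  0.84  0.84  1.77 -0.78  0.9  -1.13]
[-0.05  0.06  0.03]
```

View pics/c6.png

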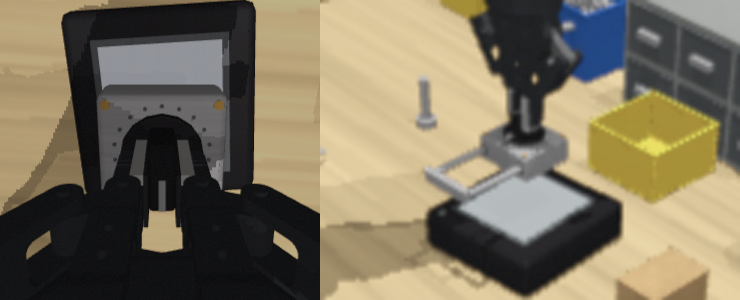

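The side view shows the lock level, shackle out, and clear above the scanner. In the wrist view its screws at (264,205) and (379,205) haven't moved since pick-up, so it hasn't slipped. I'm handing in.

```bash
python3 -c "
from h import *
show(); print(order.finish_job())"
```

```text
t 14.2 tcp [571.6 177.4 145.2] toolx deg 4.2 tilt 0.05 F [-0.2 -0.7 -2.9] M [ 0.03 -0.07 -0.03] w 10.3 tip 11.0 q [-0.83  0.84  0.84  1.77 -0.78  0.9  -1.13]
the job is handed in; nothing more can be done
None
```

The job is done and handed in at 14.2 s of the 48 s allowed; the interface gives no verdict.

**What I did:** I turned the dial clockwise about 76° to the index. Then I hooked the closed fingers in the loop and pulled the shackle to its stop, with the lock still in the cradle. I lifted the open lock by its dial bar and held it over the scanner window.

**Checks that agreed:**
- **Dial:** the wrist picture showed the pointer in line with the index mark, before and after the pull.
- **Shackle:** the force rose to about 9 N at the stop, and the pictures give 17.7 mm of travel against the 18 mm expected.
- **Final hold:** tool tilt was 0.05°, and the weight on the wrist read about 2.9 N, against about 2.65 N for the lock. The label is about 1–2 mm from the measured window centre (569.5, 175.5 mm). It is about 50 mm above the window, worked out from the grip height rather than measured directly.

**Checks that disagreed or were not made:**
- The pointer angle measured about 73° from the index, between the 60° and 80° notches. Gripping the bar and turning it to an absolute angle settled it.
- The first side-camera estimate of the window centre was about 7 mm off the other views. I used the top and wrist views instead.
- I did not measure the positions of the other things on the counter again. No unexpected force showed up at the points where I read it, and nothing looked moved in the last pictures.

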